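# Height check of blocks under a gauge bar

### The arm

A 7-joint arm with a two-finger parallel gripper is mounted at the origin on the work surface. World frame = base frame: x ahead of the robot, y to its left, z up, the work surface at z = 0. Lengths are in m, angles in rad, forces in N, time in s.
With the tool pointing down it reaches from about 0.35 to 0.9 m from the base axis. Payload 8.1 kg.
Tool frame: the origin (TCP) lies midway between the tips of the shut fingers; the grasp point (between the pads) lies behind it (arm.tcp_to_grasp is the z of the grasp point in the tool frame, in m); z points along the fingers, y is the line along which they close (so a half turn about z gives the same grasp; the last joint's range is limited). The gripper opens to 92 mm and grips with 3 to 60 N. Pads are 19 mm wide; open, the fingers measure 130 mm over their backs; the gripper's body (75 mm by 190 mm) begins 47 mm behind the grasp point.
Start: joints at [-1.325, 0.434, 0.025, 1.573, -0.012, 1.134, -0.075], TCP at [0.214, 0.587, 0.227] pointing down, gripper open.
Joint ranges: [-2.62, 2.62], [-0.44, 2.09], [-1.27, 1.32], [0.08, 2.57], [-1.32, 4.46], [0.12, 2], [-2.74, 2.74]. Speed limits (rad/s): [2.22, 2.22, 3.01, 3.01, 3.14, 3.14, 3.14].

### API

Orientations are given as a rotation vector (axis times angle).
In Python, from cell import readout, vision, arm gives the robot as it stands.
- The arm moves only by the tool carry_out, never from a script. Its argument "increments" is one flat list of numbers, 6 for each row, row after row: the shift along the world's x, y, z in mm, then the turn, a rotation vector about the world's x, y, z in rad. In form: [tx, ty, tz, wx, wy, wz, tx, ty, tz, wx, wy, wz, ...]. A call has 1 to 20 rows; each row shifts and turns the commanded pose from where the row before left it; what a row does not reach is not made up. A row lasts 1/8 s, in which the tool goes at most 62.5 mm and 10.7 degrees, less where a joint would pass 70% of its speed; a pose out of reach is approached as far as the arm can. A call with a gripper value outside its range is refused whole. "grip" is the closure, from 0 (fully open) to 1 (shut), set as the call begins (left out, the last holds). The fingers move at their own pace and stop on an object; "newtons" is the grip in N (left out, the last holds). Time passes only in rows, so rows that do not move let the fingers close. It gives the time, the measured TCP pose, the force, the opening and the grip force at its end, in the units of the state.
- readout.observe(): the state, without advancing time (a new reading comes with each control period).
- vision.get_image(name): name is "side" or "top" or "wrist"; returns the picture (480x640x3 uint8, red, green, blue); there is no depth.
- vision.calibration(name): a dict with "fov_y" (degrees; the focal length in pixels is half the picture's height over the tangent of half this angle, whatever the lens; pixels are square), "cx", "cy" (the principal point, pixels), "pose" (4x4, takes a point from camera to world coordinates). Camera axes: x right, y up, looking along -z (the intrinsics and any distortion apply to the point x, -y, -z); pixel columns grow to the right and rows downward; lengths in m; the calibration is good to about 2 mm. The wrist camera is an equidistant fisheye: a pixel r from the principal point sees the ray r / f radians off the axis. A picture is of the moment at which its call begins: read the wrist's pose just before it. calibration takes no time and is no camera call; for the wrist camera it gives the pose at the moment of the call.
- arm.sign_off(): hands the job in; it is judged then, once.
The state is a dict: "clock": time; "joints": joint angles; "dq": joint speeds; "joint_efforts": joint torques, N m; "position": TCP position; "ee_rot": TCP orientation; "force": force on the tool from outside, world axes, zero at the start; "ft_torque": the same for the moment, N m; "width": opening from 0.0 (shut) to 1.0 (fully open); "gripper_force": force on a finger pad.
Only numpy, scipy, OpenCV 4.12 (cv2) and the standard library are available. Lean on these libraries where they do the work, as an engineer would, in place of code of your own. Each camera call takes 0.05 s, during which the arm holds its last target. There are 200 camera calls.

### The job

Of the two wooden carriers standing in the lanes of the height gauge, one holds a block that is too high for the bridge bar; find out by feel which, sliding them gently under the bar and never loading the bar or the stop with more than 35 N. Push the carrier that clears the bar firmly home against the end stop and leave it there; lift the one that catches out of its lane and set it upright near the middle of the reject tray, without dropping it. Leave the other things on the bench alone.

Things in the scene. Friction and masses are not known exactly. Their poses are not given: they have to be found in the camera images.
- gauge: Height gauge, fixed: dark steel plate 270 x 270 mm, 10 mm thick, with a bridge bar across it. Origin on the plate's underside, midway between the two lanes; z up, x = the way the carriers are pushed, y = left when looking that way. Plate spans x -170 to +100, y +-135 mm.
- lane_left (a point): Centre line of the left lane on the plate's top, below the middle of the bar (gauge x +30, y +55 mm). Each lane runs along gauge x, 53 mm wide between guide strips 6 mm wide and 8 mm high (gauge x -153 to +72 mm); gripping fingertips must stay above the strips.
- lane_right (a point): The same point of the right lane (gauge x +30, y -55 mm).
- bar: Fixed steel bridge bar over both lanes (part of the gauge; its origin coincides with the gauge's origin): 24 mm deep (gauge x +18 to +42 mm), 256 mm long across, underside 48 mm above the plate, top 66 mm above the plate (screw heads 73 mm), on a post at each end (y +-104 to +-128 mm). Rigid: reach it at 30 mm/s or slower; over 35 N spoils its setting.
- stop: Steel end stop behind the bar (part of the gauge; its origin coincides with the gauge's origin): strip across both lanes, 22 mm high, near face at gauge x = +75 mm. Rigid: reach it at 30 mm/s or slower; over 35 N spoils its setting.
- tray: Low dark wooden reject tray, fixed, open on top: outside 210 x 180 mm, 25 mm high, walls 6 mm, floor 6 mm thick. Origin under its centre, x along its long side.
- carrier_left_mid (a point): Centre (19 mm over its underside) of the plywood carrier in the left lane: open box 110 long (x), 50 wide, 38 mm high, with a loose block 8 or 12 mm proud of its rim (46 or 50 mm over the plate; which is higher varies). 0.14-0.24 kg in all, slides at 1-2 N. Home: centre at gauge x +20 mm; caught: about -30 mm. Grip by the side walls, from above.
- carrier_right_mid (a point): Centre (19 mm over its underside) of the plywood carrier in the right lane: open box 110 long (x), 50 wide, 38 mm high, with a loose block 8 or 12 mm proud of its rim (46 or 50 mm over the plate; which is higher varies). 0.14-0.24 kg in all, slides at 1-2 N. Home: centre at gauge x +20 mm; caught: about -30 mm. Grip by the side walls, from above.
- mug: Bystander, leave alone: white ceramic mug, 80 mm across, 90 mm high.
- wrench: Bystander, leave alone: steel spanner lying flat.
- hammer: Bystander, leave alone: hammer lying flat.
- screwdriver: Bystander, leave alone: screwdriver lying near the robot.
- offcut: Bystander, leave alone: plain wood offcut 120 x 45 x 28 mm.
- wax_tin: Bystander, leave alone: round steel tin, 72 mm across, 50 mm high.
- square: Bystander, leave alone: try square, wooden stock and steel blade, lying flat.

How it is judged:
On the way:
1. a carrier that has passed under the bar is pressed against the end stop with more than 3 N (((contact force between stop and carrier_left above 3 N and x of carrier_left_mid in the frame of gauge above 0.017 m) or (contact force between stop and carrier_right above 3 N and x of carrier_right_mid in the frame of gauge above 0.017 m))).
At the end, for the whole second after the job is handed in: One carrier is home in its own lane (centre within 1.5 mm of its place against the stop, flat on the plate); the other stands upright on the floor of the reject tray, its centre within 50 mm of the tray's centre (((x of carrier_left_mid in the frame of gauge above 0.0185 m and y of carrier_left_mid in the frame of gauge between 0.049 and 0.061 m and z of carrier_left_mid in the frame of gauge below 0.032 m and angle between carrier_left_mid's own z axis and vertical below 0.06 rad and horizontal distance between carrier_right_mid and tray below 0.05 m and z of carrier_right_mid in the frame of tray below 0.03 m and angle between carrier_right_mid's own z axis and vertical below 0.08 rad) or (x of carrier_right_mid in the frame of gauge above 0.0185 m and y of carrier_right_mid in the frame of gauge between -0.061 and -0.049 m and z of carrier_right_mid in the frame of gauge below 0.032 m and angle between carrier_right_mid's own z axis and vertical below 0.06 rad and horizontal distance between carrier_left_mid and tray below 0.05 m and z of carrier_left_mid in the frame of tray below 0.03 m and angle between carrier_left_mid's own z axis and vertical below 0.08 rad))); the robot touches nothing.
It fails at once if more than 35 N on the bridge bar (contact force between bar and anything else above 35 N).
It fails at once if more than 35 N on the end stop (contact force between stop and anything else above 35 N).
It fails at once if a carrier dropped into the tray (falling faster than 0.6 m/s within 25 mm of its floor) ((linear speed of carrier_left above 0.6 m/s and horizontal distance between carrier_left_mid and tray below 0.08 m and z of carrier_left_mid in the frame of tray below 0.05 m) or (linear speed of carrier_right above 0.6 m/s and horizontal distance between carrier_right_mid and tray below 0.08 m and z of carrier_right_mid in the frame of tray below 0.05 m)).
It fails at once if a bystander moved more than 30 mm (distance of any of mug, wrench, hammer, screwdriver, offcut, wax_tin, square from where it was at the start of the episode above 0.03 m).
It also fails if it takes over 66 s, if anything falls off the work surface, if the arm or the gripper's body presses on something with over 40 N, if the wrist force passes 120 N, or if a joint passes its speed limit or range.

## Working session

There is one attempt and no reset: what is moved stays moved. The work goes in short steps, Python scripts to look and compute and a tool call to move; the robot and the scene stay as the last step left them, time stands still between calls to the robot, and variables do not carry over. Pictures are saved under pics/ and viewed, at most 10 in all, crops included, and the job is handed in when it is done.

Besides the shell and the picture viewer there is one more tool, called after "Emit:" as name(argument=value, ...) on one line, values as JSON. carry_out: Moves the arm, as the interface text tells. Its arguments: {"type":"object","properties":{"increments":{"type":"array","items":{"type":"number"}},"grip":{"type":"number"},"newtons":{"type":"number"}},"required":["increments"]}

```bash
mkdir -p pics
python3 - <<'E'
from cell import readout, vision, arm
import cv2
s=readout.observe();print(s, arm.tcp_to_grasp)
for n in ("top","side"):
    c=vision.calibration(n);print(n,c)
    cv2.imwrite(f"pics/{n}0.png",vision.get_image(n)[:,:,::-1])
E
```

```text
{'clock': 0.0, 'joints': array([-1.32461703,  0.43522094,  0.02496909,  1.57410727, -0.01159659,
        1.13399085, -0.07511228]), 'dq': array([-0.00067229,  0.00138348, -0.00104609,  0.00063564, -0.00163125,
       -0.00099314,  0.0002377 ]), 'joint_efforts': array([-3.70688440e-04, -6.67835212e+01,  9.85361896e-01, -3.14462543e+01,
       -6.04261877e-02,  4.28035890e-02,  1.89756834e-04]), 'position': array([0.21347129, 0.58686505, 0.22594227]), 'ee_rot': array([-5.45185205e-01, -3.09379238e+00,  2.47558058e-03]), 'force': array([-0.17222966,  0.58326604,  0.38423827]), 'ft_torque': array([ 0.02307619, -0.02254007, -0.0029018 ]), 'gripper_force': 0.0, 'width': 1.000268713556789} -0.0188
top {'fov_y': 54.24672262481213, 'cx': 321.1235121030299, 'cy': 234.38486045788935, 'pose': array([[ 0.04597846,  0.97217221, -0.22971105,  0.26532787],
       [-0.99892177,  0.04622441, -0.00431325, -0.01572023],
       [ 0.00642503,  0.22966168,  0.97324932,  1.34049193],
       [ 0.        ,  0.        ,  0.        ,  1.        ]])}
side {'fov_y': 48.14928852492495, 'cx': 320.7412402150864, 'cy': 241.2122318089709, 'pose': array([[ 0.99954335,  0.01058389, -0.02830311,  0.50235673],
       [-0.02758331,  0.70205081, -0.71159246, -0.95554108],
       [ 0.0123388 ,  0.7120482 ,  0.70202216,  0.97292158],
       [ 0.        ,  0.        ,  0.        ,  1.        ]])}
```

View pics/top0.png

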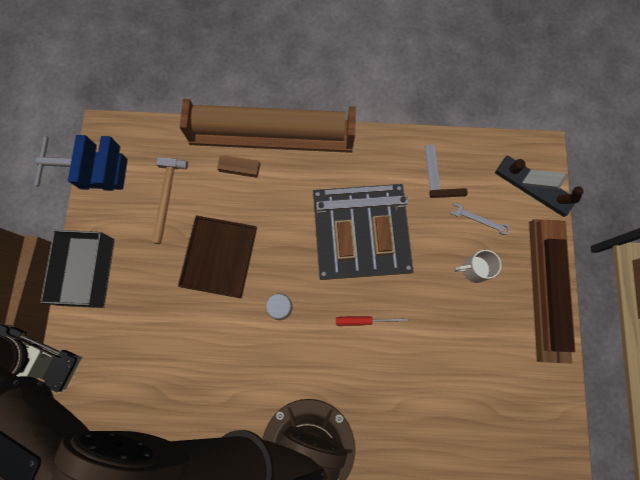

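View pics/side0.png

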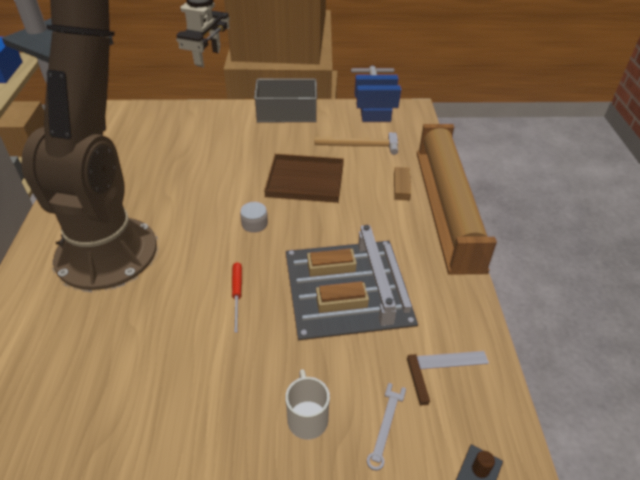

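Top view: the gauge plate is centred near (363,231), with the bar across its far end at row 202. The carriers are at (345,239) on the left and (383,234) on the right, and the tray is at (218,257). I'll enlarge this.

Run:
```python
import cv2
i=cv2.imread("pics/top0.png")
cv2.imwrite("pics/c1.png",cv2.convertScaleAbs(cv2.resize(i[178:286,304:420],None,fx=5,fy=5,interpolation=cv2.INTER_CUBIC),alpha=1.7))
cv2.imwrite("pics/c2.png",cv2.convertScaleAbs(cv2.resize(i[210:302,174:264],None,fx=5,fy=5,interpolation=cv2.INTER_CUBIC),alpha=1.7))
```

```text
(no output)
```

View pics/c1.png

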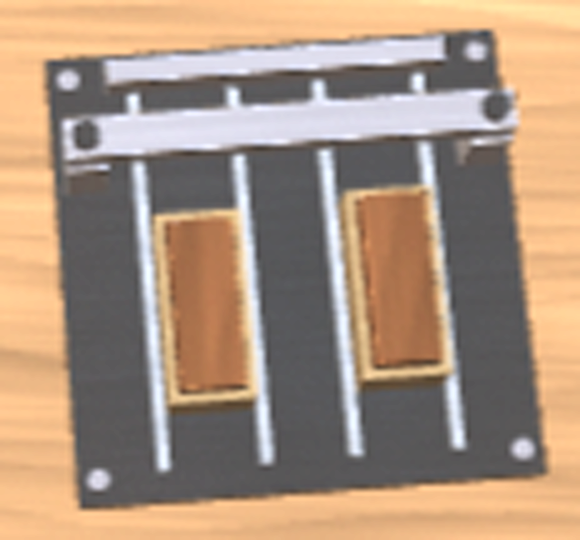

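View pics/c2.png

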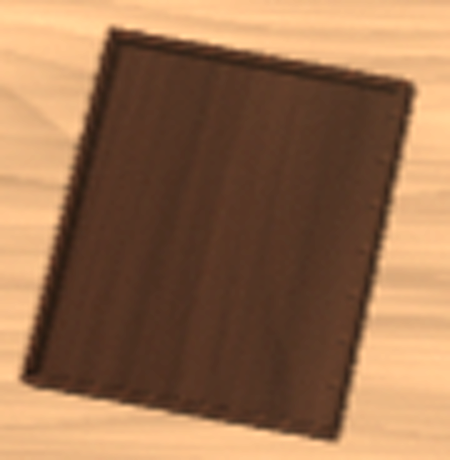

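Crop 1 shows the plate corners at (47,61), (492,30), (547,473) and (81,508), plus both carrier rims. Crop 2 shows the tray rim corners at (110,28), (413,85), (338,440) and (22,380).

```bash
cat > h.py <<'E'
import numpy as np
from cell import vision
def ray(n,uv,z,c=None):
    c=c or vision.calibration(n);f=240/np.tan(np.radians(c['fov_y']/2))
    P=c['pose'];d=P[:3,:3]@np.array([(uv[0]-c['cx'])/f,-(uv[1]-c['cy'])/f,-1])
    o=P[:3,3];return o+d*(z-o[2])/d[2]
E
python3 - <<'E'
from h import *
import cv2
c=vision.calibration('top')
def P(l,o,z):return np.array([ray('top',((u+.5)/5-.5+o[0],(v+.5)/5-.5+o[1]),z,c)[:2] for u,v in l])
def fit(pts,mod):
    mod=np.array(mod,float);pts=np.array(pts);a=mod-mod.mean(0);b=pts-pts.mean(0)
    th=np.arctan2((a[:,0]*b[:,1]-a[:,1]*b[:,0]).sum(),(a*b).sum());R=np.array([[np.cos(th),-np.sin(th)],[np.sin(th),np.cos(th)]])
    t=pts.mean(0)-R@mod.mean(0);return t,th,np.abs(pts-(mod@R.T+t)).max(),R
g=P([(47,61),(492,30),(547,473),(81,508)],(304,178),.01)
t,th,e,R=fit(g,[(.1,.135),(.1,-.135),(-.17,-.135),(-.17,.135)]);print('gauge',t,th,e)
for n,l in dict(L=[(154,214),(238,209),(256,400),(170,406)],R=[(341,191),(430,186),(452,376),(364,382)]).items():
    p=P(l,(304,178),.048);q=fit(p,[(.055,.025),(.055,-.025),(-.055,-.025),(-.055,.025)]);print(n,q[:3],'in gauge',R.T@(q[0]-t),'lane-centred',t+R@np.array([(R.T@(q[0]-t))[0],.055 if n=='L' else -.055]))
p=P([(110,28),(413,85),(338,440),(22,380)],(174,210),.025);print('tray',fit(p,[(.105,.09),(.105,-.09),(-.105,-.09),(-.105,.09)])[:3])
print('R',R)
E
```

```text
gauge [ 0.63234804 -0.1242968 ] 0.12243220348631488 0.0012540192204644196
L (array([ 0.56051609, -0.07661286]), np.float64(0.11980235834048211), np.float64(0.001051110511512951)) in gauge [-0.06547078  0.05609959] lane-centred [ 0.56065038 -0.07770422]
R (array([ 0.57935014, -0.185133  ]), np.float64(0.12719745900642218), np.float64(0.0011625535337227433)) in gauge [-0.0600309  -0.05390836] lane-centred [ 0.57948346 -0.18621647]
tray (array([0.49973937, 0.2813743 ]), np.float64(-0.13368560880998248), np.float64(0.0017921038540956724))
R [[ 0.99251454 -0.12212656]
 [ 0.12212656  0.99251454]]
```

Emit:
carry_out(increments=[8, -20, 0, 0, 0, 0.0295, 17, -42, -6, 0, 0, 0.0295, 17, -42, -6, 0, 0, 0.0295, 17, -42, -6, 0, 0, 0.0295, 17, -42, -6, 0, 0, 0.0295, 17, -42, -6, 0, 0, 0.0295, 17, -42, -6, 0, 0, 0.0295, 17, -42, -6, 0, 0, 0.0295, 17, -42, -6, 0, 0, 0.0295, 17, -42, -6, 0, 0, 0.0295, 17, -42, -6, 0, 0, 0.0295, 17, -42, -6, 0, 0, 0.0295, 17, -42, -6, 0, 0, 0.0295, 17, -42, -6, 0, 0, 0.0295, 17, -42, -6, 0, 0, 0.0295, 17, -42, -6, 0, 0, 0.0295, 5, -22, 0, 0, 0, 0, 0, 0, 0, 0, 0, 0], grip=1, newtons=20)

```text
clock: 2.35
position: [0.4815, -0.0866, 0.1365]
ee_rot: [0.188, -3.135, 0.001]
force: [-0.7, -0.1, -0.3]
width: 0.005
gripper_force: 0.0
```

Emit:
carry_out(increments=[0, 0, -18, 0, 0, 0, 0, 0, -25, 0, 0, 0, 0, 0, -25, 0, 0, 0, 0, 0, -20, 0, 0, 0, 0, 0, -15, 0, 0, 0, 0, 0, -5, 0, 0, 0, 0, 0, 0, 0, 0, 0])

```text
clock: 3.22
position: [0.4816, -0.0844, 0.0288]
ee_rot: [0.194, -3.135, -0.0]
force: [0.7, -0.2, 0.9]
width: 0.004
gripper_force: 0.0
```

Run:
```python
from h import *
import cv2
from cell import readout
print(readout.observe()['position'],readout.observe()['force'])
cv2.imwrite("pics/w1.png",vision.get_image("wrist")[:,:,::-1])
```

```text
[ 0.48163814 -0.08437771  0.02880163] [ 0.71005478 -0.2388757   0.92652556]
```

View pics/w1.png

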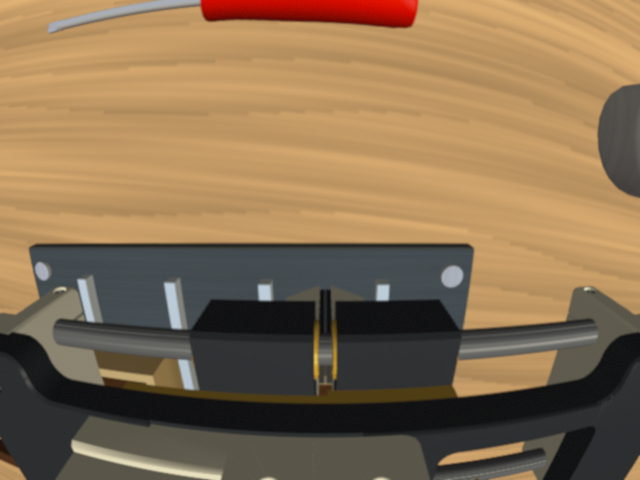

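The fingertips sit between the left-lane strips: strip ends at columns 265 and 383, finger gap at 325. I'll push forward.

Emit:
carry_out(increments=[3, 0.35, 0, 0, 0, 0, 3, 0.35, 0, 0, 0, 0, 3, 0.35, 0, 0, 0, 0, 3, 0.35, 0, 0, 0, 0, 3, 0.35, 0, 0, 0, 0, 3, 0.35, 0, 0, 0, 0, 3, 0.35, 0, 0, 0, 0, 3, 0.35, 0, 0, 0, 0, 3, 0.35, 0, 0, 0, 0, 3, 0.35, 0, 0, 0, 0, 3, 0.35, 0, 0, 0, 0, 3, 0.35, 0, 0, 0, 0])

```text
clock: 4.78
position: [0.5178, -0.0804, 0.0287]
ee_rot: [-0.193, 3.136, 0.0]
force: [-1.0, -0.3, -1.2]
width: 0.005
gripper_force: 0.4
```

Emit:
carry_out(increments=[1.5, 0.2, 0, 0, 0, 0, 1.5, 0.2, 0, 0, 0, 0, 1.5, 0.2, 0, 0, 0, 0])

```text
clock: 5.15
position: [0.5221, -0.0799, 0.0288]
ee_rot: [0.193, -3.136, -0.0]
force: [-0.7, -0.4, -0.8]
width: 0.004
gripper_force: 0.5
```

Emit:
carry_out(increments=[1.5, 0.2, 0, 0, 0, 0, 1.5, 0.2, 0, 0, 0, 0, 1.5, 0.2, 0, 0, 0, 0])

```text
clock: 5.52
position: [0.5264, -0.0792, 0.0287]
ee_rot: [0.193, -3.135, -0.0]
force: [-3.1, -0.5, 1.6]
width: 0.004
gripper_force: 1.5
```

Emit:
carry_out(increments=[1, 0.12, 0, 0, 0, 0, 1, 0.12, 0, 0, 0, 0])

```text
clock: 5.78
position: [0.5288, -0.079, 0.0288]
ee_rot: [-0.193, 3.135, 0.0]
force: [-1.7, -0.3, 0.0]
width: -0.0
gripper_force: 0.8
```

Emit:
carry_out(increments=[1, 0.12, 0, 0, 0, 0, 1, 0.12, 0, 0, 0, 0])

```text
clock: 6.02
position: [0.5306, -0.0788, 0.0288]
ee_rot: [0.193, -3.135, -0.0]
force: [-1.8, 0.1, 1.1]
width: 0.003
gripper_force: 1.1
```

Emit:
carry_out(increments=[1, 0.12, 0, 0, 0, 0])

```text
clock: 6.15
position: [0.5317, -0.0786, 0.0287]
ee_rot: [-0.193, 3.136, 0.0]
force: [-2.1, 0.3, 0.0]
width: 0.005
gripper_force: 0.8
```

Emit:
carry_out(increments=[1, 0.12, 0, 0, 0, 0, 1, 0.12, 0, 0, 0, 0])

```text
clock: 6.4
position: [0.5336, -0.0784, 0.0288]
ee_rot: [0.193, -3.136, -0.0]
force: [-2.4, -0.6, 1.7]
width: 0.004
gripper_force: 1.3
```

Emit:
carry_out(increments=[1, 0.12, 0, 0, 0, 0, 1, 0.12, 0, 0, 0, 0])

```text
clock: 6.65
position: [0.5357, -0.0781, 0.0287]
ee_rot: [-0.193, 3.136, 0.0]
force: [-2.0, -1.1, 0.9]
width: 0.004
gripper_force: 0.9
```

Emit:
carry_out(increments=[1, 0.12, 0, 0, 0, 0, 1, 0.12, 0, 0, 0, 0])

```text
clock: 6.9
position: [0.5376, -0.0779, 0.0287]
ee_rot: [0.193, -3.135, -0.0]
force: [-2.8, 0.6, 2.5]
width: 0.007
gripper_force: 1.4
```

Emit:
carry_out(increments=[1, 0.12, 0, 0, 0, 0, 1, 0.12, 0, 0, 0, 0, 1, 0.12, 0, 0, 0, 0])

```text
clock: 7.28
position: [0.5407, -0.0776, 0.0287]
ee_rot: [-0.193, 3.136, 0.0]
force: [-3.0, -0.2, 1.3]
width: 0.008
gripper_force: 1.3
```

Emit:
carry_out(increments=[1, 0.12, 0, 0, 0, 0, 1, 0.12, 0, 0, 0, 0, 1, 0.12, 0, 0, 0, 0])

```text
clock: 7.65
position: [0.5438, -0.0772, 0.0288]
ee_rot: [-0.193, 3.136, 0.0]
force: [-1.5, -0.5, 1.6]
width: 0.005
gripper_force: 1.3
```

Emit:
carry_out(increments=[1, 0.12, 0, 0, 0, 0, 1, 0.12, 0, 0, 0, 0, 1, 0.12, 0, 0, 0, 0])

```text
clock: 8.02
position: [0.5467, -0.0768, 0.0288]
ee_rot: [-0.193, 3.136, 0.0]
force: [-1.9, 0.2, 1.8]
width: 0.005
gripper_force: 1.4
```

Left has passed the catch point by about 15 mm, so it clears the bar. I'll keep going to the stop.

Emit:
carry_out(increments=[2, 0.25, 0, 0, 0, 0, 2, 0.25, 0, 0, 0, 0, 2, 0.25, 0, 0, 0, 0, 2, 0.25, 0, 0, 0, 0, 2, 0.25, 0, 0, 0, 0])

```text
clock: 8.65
position: [0.5568, -0.0756, 0.0287]
ee_rot: [-0.193, 3.135, 0.0]
force: [-2.4, -1.0, 0.9]
width: 0.006
gripper_force: 1.0
```

Emit:
carry_out(increments=[2, 0.25, 0, 0, 0, 0, 2, 0.25, 0, 0, 0, 0, 2, 0.25, 0, 0, 0, 0, 2, 0.25, 0, 0, 0, 0, 2, 0.25, 0, 0, 0, 0, 2, 0.25, 0, 0, 0, 0, 2, 0.25, 0, 0, 0, 0])

```text
clock: 9.52
position: [0.5707, -0.0738, 0.0287]
ee_rot: [0.193, -3.136, -0.0]
force: [-3.0, -0.6, 2.5]
width: 0.004
gripper_force: 1.6
```

Emit:
carry_out(increments=[1, 0.12, 0, 0, 0, 0, 1, 0.12, 0, 0, 0, 0, 1, 0.12, 0, 0, 0, 0])

```text
clock: 9.9
position: [0.5737, -0.0735, 0.0287]
ee_rot: [-0.193, 3.136, 0.0]
force: [-2.9, -0.6, 0.6]
width: 0.005
gripper_force: 1.1
```

Emit:
carry_out(increments=[1, 0.12, 0, 0, 0, 0, 1, 0.12, 0, 0, 0, 0])

```text
clock: 10.15
position: [0.5757, -0.0732, 0.0287]
ee_rot: [-0.193, 3.136, 0.0]
force: [-1.9, 0.3, 1.7]
width: 0.002
gripper_force: 1.2
```

Emit:
carry_out(increments=[1, 0.12, 0, 0, 0, 0])

```text
clock: 10.28
position: [0.5767, -0.0731, 0.0287]
ee_rot: [-0.193, 3.136, 0.0]
force: [-1.2, -1.1, 2.1]
width: 0.003
gripper_force: 1.1
```

Emit:
carry_out(increments=[1, 0.12, 0, 0, 0, 0, 1, 0.12, 0, 0, 0, 0])

```text
clock: 10.52
position: [0.5787, -0.0728, 0.0287]
ee_rot: [-0.193, 3.136, 0.0]
force: [-2.4, -0.9, 2.1]
width: 0.004
gripper_force: 1.1
```

Emit:
carry_out(increments=[0.7, 0.1, 0, 0, 0, 0])

```text
clock: 10.65
position: [0.5795, -0.0727, 0.0287]
ee_rot: [-0.193, 3.136, 0.0]
force: [-1.4, -0.4, 0.3]
width: 0.009
gripper_force: 1.1
```

Emit:
carry_out(increments=[0.7, 0.1, 0, 0, 0, 0])

```text
clock: 10.78
position: [0.58, -0.0727, 0.0287]
ee_rot: [0.193, -3.136, -0.0]
force: [-2.0, -0.3, 1.1]
width: 0.007
gripper_force: 1.1
```

Emit:
carry_out(increments=[0.7, 0.1, 0, 0, 0, 0])

```text
clock: 10.9
position: [0.5808, -0.0725, 0.0287]
ee_rot: [-0.193, 3.136, 0.0]
force: [-1.5, 0.7, 1.1]
width: 0.006
gripper_force: 0.9
```

Emit:
carry_out(increments=[0.7, 0.1, 0, 0, 0, 0])

```text
clock: 11.02
position: [0.5809, -0.0725, 0.0287]
ee_rot: [0.193, -3.135, -0.0]
force: [-6.0, -0.9, 4.6]
width: 0.006
gripper_force: 2.9
```

Contact with the stop. I'll press a little more.

Emit:
carry_out(increments=[0.5, 0.05, 0, 0, 0, 0])

```text
clock: 11.15
position: [0.5809, -0.0725, 0.0287]
ee_rot: [0.193, -3.134, -0.0]
force: [-6.7, 0.3, 6.2]
width: 0.006
gripper_force: 3.5
```

Emit:
carry_out(increments=[0, 0, 0, 0, 0, 0])

```text
clock: 11.28
position: [0.5809, -0.0726, 0.0287]
ee_rot: [0.193, -3.134, -0.0]
force: [-6.3, -0.2, 4.2]
width: 0.005
gripper_force: 3.0
```

Emit:
carry_out(increments=[1, 0.12, 0, 0, 0, 0, 0, 0, 0, 0, 0, 0])

```text
clock: 11.52
position: [0.5809, -0.0726, 0.0286]
ee_rot: [0.192, -3.132, -0.001]
force: [-9.2, 0.3, 7.1]
width: 0.001
gripper_force: 4.6
```

Emit:
carry_out(increments=[0.7, 0.1, 0, 0, 0, 0, 0, 0, 0, 0, 0, 0])

```text
clock: 11.78
position: [0.5809, -0.0725, 0.0285]
ee_rot: [0.192, -3.131, -0.001]
force: [-12.0, -1.5, 10.6]
width: 0.008
gripper_force: 5.8
```

Emit:
carry_out(increments=[-5, -0.6, 0, 0, 0, 0, -10, -1.2, 0, 0, 0, 0, -10, -1.2, 0, 0, 0, 0, -5, -0.6, 5, 0, 0, 0, 0, 0, 25, 0, 0, 0, 0, 0, 30, 0, 0, 0, 0, 0, 30, 0, 0, 0, 0, 0, 15, 0, 0, 0, 0, 0, 0, 0, 0, 0])

```text
clock: 12.9
position: [0.5542, -0.0758, 0.1345]
ee_rot: [-0.193, 3.134, -0.0]
force: [0.6, -0.1, -0.7]
width: 0.004
gripper_force: 0.0
```

Emit:
carry_out(increments=[3, -15, 0, 0, 0, 0, 5, -25, 0, 0, 0, 0, 6, -30, 0, 0, 0, 0, 6, -25, 0, 0, 0, 0, 4, -15, 0, 0, 0, 0, 0, 0, 0, 0, 0, 0, 0, 0, 0, 0, 0, 0], grip=0)

```text
clock: 13.78
position: [0.5774, -0.1847, 0.1333]
ee_rot: [0.195, -3.135, -0.002]
force: [0.3, -0.1, -0.8]
width: 0.719
gripper_force: 0.0
```

Run:
```python
from h import *
import cv2
i=vision.get_image("wrist")[:,:,::-1]; cv2.imwrite("pics/w2.png",i)
i=vision.get_image("top")[:,:,::-1]
a=cv2.resize(i[178:286,304:420],None,fx=5,fy=5,interpolation=cv2.INTER_CUBIC);cv2.imwrite("pics/t2.png",a)
```

```text
(no output)
```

View pics/w2.png

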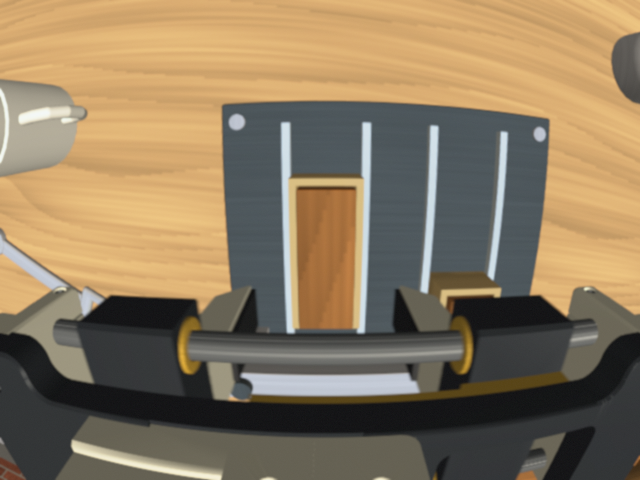

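Carrier and fingers are both centred at column 326-327, and the left carrier is home under the bar. I'll descend.

Emit:
carry_out(increments=[1, -0.5, -15, 0, 0, 0, 1, -0.5, -25, 0, 0, 0, 0, 0, -25, 0, 0, 0, 0, 0, -20, 0, 0, 0, 0, 0, -12, 0, 0, 0, 0, 0, -8, 0, 0, 0, 0, 0, -4, 0, 0, 0, 0, 0, 0, 0, 0, 0, 0, 0, 0, 0, 0, 0])

```text
clock: 15.0
position: [0.58, -0.1869, 0.0253]
ee_rot: [-0.193, 3.135, -0.0]
force: [-0.5, 1.0, 0.8]
width: 1.0
gripper_force: 0.0
```

Emit:
carry_out(increments=[0, 0, -2, 0, 0, 0, 0, 0, -1.5, 0, 0, 0, 0, 0, 0, 0, 0, 0])

```text
clock: 15.38
position: [0.5796, -0.1868, 0.0212]
ee_rot: [0.193, -3.135, -0.0]
force: [0.3, -0.6, 0.2]
width: 1.001
gripper_force: 0.0
```

Emit:
carry_out(increments=[0, 0, 0, 0, 0, 0, 0, 0, 0, 0, 0, 0, 0, 0, 0, 0, 0, 0, 0, 0, 0, 0, 0, 0, 0, 0, 0, 0, 0, 0, 0, 0, 0, 0, 0, 0, 0, 0, 0, 0, 0, 0, 0, 0, 0, 0, 0, 0], grip=1, newtons=25)

```text
clock: 16.38
position: [0.5796, -0.1855, 0.0212]
ee_rot: [0.195, -3.135, -0.002]
force: [-0.4, 5.0, 2.7]
width: 0.543
gripper_force: 25.0
```

Emit:
carry_out(increments=[0, 0, 3, 0, 0, 0, 0, 0, 6, 0, 0, 0, 0, 0, 10, 0, 0, 0, 0, 0, 16, 0, 0, 0, 0, 0, 20, 0, 0, 0, 0, 0, 20, 0, 0, 0, 0, 0, 20, 0, 0, 0, 0, 0, 15, 0, 0, 0, 0, 0, 0, 0, 0, 0, 0, 0, 0, 0, 0, 0])

```text
clock: 17.62
position: [0.5793, -0.1867, 0.1308]
ee_rot: [0.193, -3.135, -0.0]
force: [-0.1, -0.2, -1.7]
width: 0.542
gripper_force: 25.0
```

Emit:
carry_out(increments=[-5, 10, 0, 0, 0, 0, -5, 20, 0, 0, 0, 0, -5, 30, 0, 0, 0, 0, -5, 36, 0, 0, 0, 0, -5, 36, 0, 0, 0, 0, -5, 36, 0, 0, 0, 0, -5, 36, 0, 0, 0, 0, -5, 36, 0, 0, 0, 0, -5, 36, 0, 0, 0, 0, -5, 36, 0, 0, 0, 0, -5, 36, 0, 0, 0, 0, -5, 36, 0, 0, 0, 0, -5, 34, 0, 0, 0, 0, -5, 24, 0, 0, 0, 0, -5, 16, 0, 0, 0, 0, -5, 10, 0, 0, 0, 0, 0, 0, 0, 0, 0, 0, 0, 0, 0, 0, 0, 0])

```text
clock: 19.88
position: [0.4999, 0.2801, 0.1313]
ee_rot: [-0.191, 3.136, -0.001]
force: [0.5, 0.2, -1.9]
width: 0.539
gripper_force: 25.0
```

Run:
```python
from h import *
import cv2
cv2.imwrite("pics/w3.png",vision.get_image("wrist")[:,:,::-1])
```

```text
(no output)
```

View pics/w3.png

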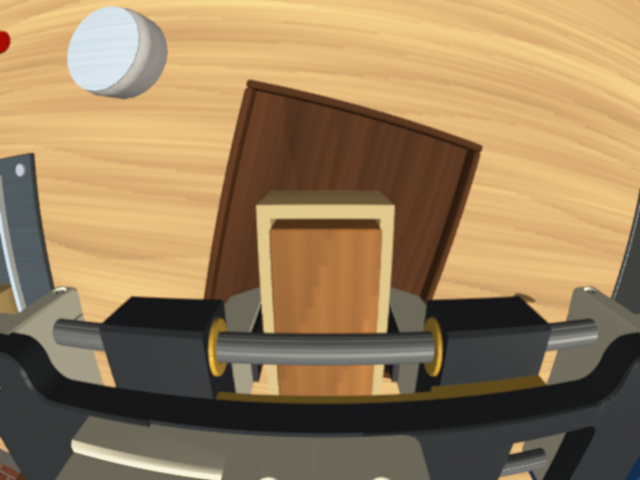

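The carrier hangs level over the middle of the tray. I'll lower it gently.

Emit:
carry_out(increments=[0, 0, -12, 0, 0, 0, 0, 0, -20, 0, 0, 0, 0, 0, -22, 0, 0, 0, 0, 0, -20, 0, 0, 0, 0, 0, -14, 0, 0, 0, 0, 0, -8, 0, 0, 0, 0, 0, -5, 0, 0, 0, 0, 0, -3, 0, 0, 0, 0, 0, -2, 0, 0, 0, 0, 0, -2, 0, 0, 0, 0, 0, 0, 0, 0, 0, 0, 0, 0, 0, 0, 0])

```text
clock: 21.42
position: [0.4997, 0.2813, 0.0234]
ee_rot: [-0.193, 3.135, 0.0]
force: [-0.7, -0.6, -2.3]
width: 0.547
gripper_force: 25.0
```

Emit:
carry_out(increments=[0, 0, -1, 0, 0, 0, 0, 0, -1, 0, 0, 0, 0, 0, 0, 0, 0, 0])

```text
clock: 21.8
position: [0.4996, 0.2812, 0.0211]
ee_rot: [0.193, -3.135, 0.0]
force: [-0.7, -1.0, -3.0]
width: 0.543
gripper_force: 25.0
```

Emit:
carry_out(increments=[0, 0, -1, 0, 0, 0, 0, 0, -1, 0, 0, 0, 0, 0, -1, 0, 0, 0, 0, 0, 0, 0, 0, 0])

```text
clock: 22.3
position: [0.4996, 0.2812, 0.0181]
ee_rot: [0.193, -3.135, 0.0]
force: [-0.3, 0.3, -1.6]
width: 0.541
gripper_force: 25.0
```

Emit:
carry_out(increments=[0, 0, -0.7, 0, 0, 0, 0, 0, 0, 0, 0, 0])

```text
clock: 22.55
position: [0.4996, 0.2812, 0.0175]
ee_rot: [0.193, -3.136, -0.0]
force: [0.1, 0.4, -2.4]
width: 0.547
gripper_force: 25.0
```

Emit:
carry_out(increments=[0, 0, -0.7, 0, 0, 0, 0, 0, 0, 0, 0, 0])

```text
clock: 22.8
position: [0.4997, 0.2812, 0.0172]
ee_rot: [-0.193, 3.135, 0.0]
force: [-1.2, -1.0, 4.5]
width: 0.541
gripper_force: 25.0
```

Touchdown on the tray floor. I'll release and withdraw.

Emit:
carry_out(increments=[0, 0, 0, 0, 0, 0, 0, 0, 0, 0, 0, 0, 0, 0, 0, 0, 0, 0, 0, 0, 0, 0, 0, 0, 0, 0, 0, 0, 0, 0, 0, 0, 0, 0, 0, 0, 0, 0, 0, 0, 0, 0, 0, 0, 0, 0, 0, 0, 0, 0, 0, 0, 0, 0], grip=0)

```text
clock: 23.92
position: [0.4996, 0.2812, 0.0168]
ee_rot: [-0.193, 3.136, 0.0]
force: [-0.1, -0.2, -0.4]
width: 1.003
gripper_force: 0.0
```

Emit:
carry_out(increments=[0, 0, 5, 0, 0, 0, 0, 0, 12, 0, 0, 0, 0, 0, 25, 0, 0, 0, 0, 0, 30, 0, 0, 0, 0, 0, 40, 0, 0, 0, 0, 0, 40, 0, 0, 0, -20, 20, 20, 0, 0, 0, -40, 40, 0, 0, 0, 0, -40, 40, 0, 0, 0, 0, -20, 40, 0, 0, 0, 0, 0, 40, 0, 0, 0, 0, 0, 20, 0, 0, 0, 0, 0, 0, 0, 0, 0, 0])

```text
clock: 25.55
position: [0.379, 0.4826, 0.1894]
ee_rot: [-0.197, 3.135, 0.001]
force: [0.8, -1.2, 0.1]
width: 1.0
gripper_force: 0.0
```

Run:
```python
from h import *
import cv2
i=vision.get_image("top")[:,:,::-1]
cv2.imwrite("pics/t3.png",cv2.convertScaleAbs(cv2.resize(i[175:305,170:425],None,fx=3,fy=3,interpolation=cv2.INTER_CUBIC),alpha=1.6))
```

```text
(no output)
```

View pics/t3.png

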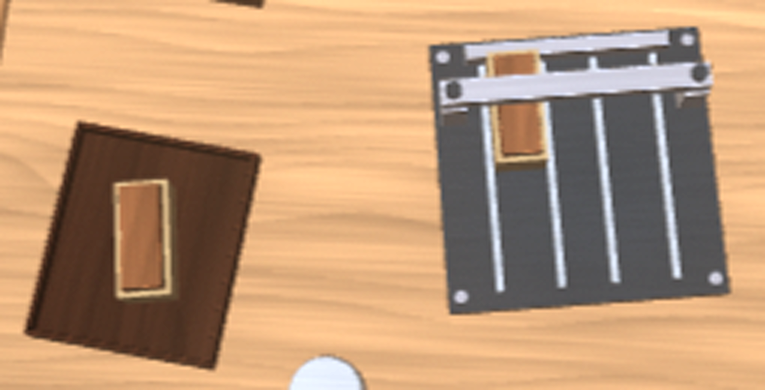

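The left carrier is home against the stop, and the other stands upright in the tray about 10 mm from its centre. Handing in.

```bash
python3 -c "
from cell import arm
print(arm.sign_off())"
```

```text
the job is handed in; nothing more can be done
None
```

The job is handed in: the left carrier cleared the bar and is pressed home against the stop at about 12 N. I took the right one to be the high one without sliding it under the bar, since exactly one is too high, and it stands upright near the middle of the reject tray.

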